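# Tighten the two loose wing screws of a round cover crosswise with a wing key

## Task

Two opposite wing screws of the round metal housing cover are still loose (their wings stand across the radius; the other two are tight, their wings pointing at the cover's centre). With the slotted wing key, not with the fingers, turn one of the loose screws clockwise about half way, then the opposite one all the way until its wing points at the centre of the cover, and only then go back and turn the first one until it points at the centre too. Finally stand the key upright on the desk clear of the cover and let go.

Things in the scene. Friction and masses are not known exactly. Their poses are not given: they have to be found in the camera images.
- cover: Round dark steel cover, 156 mm across, 14 thick, fixed flat on the desk. Origin: centre of its underside. Four wing screws on a 50 mm radius: LOOSE ones at own (+50, 0) = screw_a and (-50, 0) = screw_b; tight, immovable ones at (0, +50) and (0, -50), wings along own y. A wing is an upright plate 48 long, 6 thick, centred on the screw's vertical axis, from 20 to 36 mm above the desk.
- screw_a (a joint): Turn in rad of the loose screw at the cover's own +x, growing clockwise from above (tightening). Starts at 0 to 0.12. Its wing lies along the direction 1.22 minus this value, anticlockwise from the cover's x axis: 1.22 = tight (wing points at the centre), 0.61 = half way; stop at 1.48. Friction 0.06 N m; stays where left.
- screw_b (a joint): The same for the loose screw at the cover's own -x: starts at 0 to 0.12, wing along 1.22 minus this value from the cover's x axis, tight at 1.22, half way 0.61, stop at 1.48, stays where left.
- key_handle (a point): Centre of the black bar handle of the loose wing key (150 g, stands on its forked foot): 56 long (own x), 14 thick (own y; grip here), 40 to 84 mm above the foot's underside; this point 62. Foot 50 x 32 mm, slot along own x below: 20 wide, 22 deep, ends open. Lower it over a wing, slot along it, till its underside is 22 mm over the desk; it has 7 mm side play, up to 17 degrees turning play.
Mind the look-alikes: they are no part of the job. There is more than one size of the cover; the one meant has the size given above. What is shaped like the part that bears key_handle but red is not meant.

How it is judged (in metres and radians):
On the way, in this order (a step that is already met when the one before it is completed fails the run):
1. one loose screw turned about half way (0.30 to 0.92 rad) while the opposite one is still loose (under 0.22) (((value of joint screw_a between 0.3 and 0.92 rad and value of joint screw_b below 0.22 rad) or (value of joint screw_b between 0.3 and 0.92 rad and value of joint screw_a below 0.22 rad))), for 0.2 s.
2. the opposite screw tight (1.01 to 1.43 rad, its wing within 12 degrees of the radius) while the first is still about half way (((value of joint screw_a between 0.3 and 0.92 rad and value of joint screw_b between 1.01 and 1.43 rad) or (value of joint screw_b between 0.3 and 0.92 rad and value of joint screw_a between 1.01 and 1.43 rad))), for 0.2 s.
3. both screws tight (1.01 to 1.43 rad) (value of joint screw_a between 1.01 and 1.43 rad and value of joint screw_b between 1.01 and 1.43 rad), for 0.2 s.
At the end, for the whole second after the job is handed in: Both loose screws at 1.01 to 1.43 rad (wings within 12 degrees of pointing at the cover's centre); the key let go, upright (within 8 degrees) with its foot on the desk (handle centre 54 to 70 mm up) and at least 100 mm from the cover's centre (all of step 3 and angle between key_handle's own z axis and vertical below 0.15 rad and height (world z) of key_handle between 0.054 and 0.07 m and horizontal distance between key_handle and cover above 0.1 m); the robot touches nothing.
It fails at once if a screw turned home (over 1.01 rad) in one go while the opposite one is still loose (under 0.22) ((value of joint screw_a above 1.01 rad and value of joint screw_b below 0.22 rad) or (value of joint screw_b above 1.01 rad and value of joint screw_a below 0.22 rad)).
It fails at once if the fingers push on the cover or its screws (over 2 N) (contact force between the fingers and cover above 2 N).
It also fails if it takes over 58 s, if anything falls off the work surface, if the arm or the gripper's body presses on something with over 40 N, if the wrist force passes 120 N, or if a joint passes its speed limit or range.

## Robot

A 7-joint arm with a two-finger parallel gripper is mounted at the origin on a cart in front of the work surface, level with it; the furniture and walls round the work are solid. World frame = base frame: x ahead of the robot, y to its left, z up, the work surface at z = 0. Lengths are in m, angles in degrees, forces in N, time in s.
With the tool pointing down it reaches from about 0.35 to 0.9 m from the base axis. Payload 7.2 kg.
Tool frame: the origin (TCP) lies on the centre line of the jaws, within the pads' length; the fingertips stand 14 mm ahead of it and the grasp point (between the pads) lies 5 mm behind it; z points along the fingers, y is the line along which they close (so a half turn about z gives the same grasp; the last joint's range is limited). The gripper opens to 88 mm and grips with 3 to 60 N. Pads are 20 mm wide; open, the fingers measure 115 mm over their backs; the gripper's body (75 mm by 178 mm) begins 61 mm behind the grasp point.
Start: joints at [-75.986, 23.554, -0.728, 91.456, 0.321, 64.991, -4.71], TCP at [0.192, 0.595, 0.237] pointing down, gripper open.
Joint ranges: [-169.25, 169.25], [-16.82, 113.86], [-84.01, 82.57], [7.8, 145.47], [-59.2, 239.2], [7.22, 106.19], [-163.78, 163.78]. Speed limits (degrees/s): [136.94, 136.94, 172.46, 172.46, 180, 180, 180].

## Interface

Orientations are given as a 3x3 rotation matrix whose columns are the frame's x, y, z axes.
In Python, from rig import sense, viewer, job gives the robot as it stands.
- The arm moves only by the tool step_arm, never from a script. Its argument "moves" is a list of rows, each a list of 5 numbers: the opening, from 0 (shut) to 1 (fully open), then the shift along the world's x, y, z in mm, then the turn about the world's z in degrees. A call has 1 to 12 rows; each row shifts and turns the commanded pose from where the row before left it; what a row does not reach is not made up. A row lasts 1/10 s, in which the tool goes at most 50 mm and 8.59 degrees, less where a joint would pass 70% of its speed; a pose out of reach is approached as far as the arm can. A call with a gripper value outside its range is refused whole. The fingers move at their own pace and stop on an object; "squeeze" is the grip in N (left out, the last holds). Time passes only in rows, so rows that do not move let the fingers close. It gives the time, the measured TCP pose, the force, the opening and the grip force at its end, in the units of the state.
- sense(): the state, without advancing time (a new reading comes with each control period).
- viewer.get_image(name): name is "side" or "top"; returns (picture, depth): 480x640x3 uint8, blue, green, red; 480x640 float32, m along the optical axis (not along the pixel's ray), 0 where there is no reading.
- viewer.get_calibration(name): a dict with "K" (3x3 intrinsics, pixels), "eye" and "rotation" of the camera in the world. Camera axes: x right, y down, z forward; pixel columns grow to the right and rows downward; lengths in m; the calibration is good to about 2 mm. A picture is of the moment at which its call begins. get_calibration takes no time and is no camera call.
- job.sign_off(): hands the job in; it is judged then, once.
The state is a dict: "t": time; "joints": joint angles; "dq": joint speeds; "joint_torque": joint torques, N m; "tcp_pos": TCP position; "tcp_rot": TCP orientation; "contact_force": force on the tool from outside, world axes, zero at the start; "ft_torque": the same for the moment, N m; "gripper_width": opening from 0.0 (shut) to 1.0 (fully open); "gripper_force": force on a finger pad.
Only numpy, scipy, OpenCV 4.12 (cv2) and the standard library are available. Lean on these libraries where they do the work, as an engineer would, in place of code of your own. Each camera call takes 0.05 s, during which the arm holds its last target. There are 200 camera calls.

## Working session

There is one attempt and no reset: what is moved stays moved. The work goes in short steps, Python scripts to look and compute and a tool call to move; the robot and the scene stay as the last step left them, time stands still between calls to the robot, and variables do not carry over. Pictures are saved under pics/ and viewed, at most 10 in all, crops included, and the job is handed in when it is done.

Besides the shell and the picture viewer there is one more tool, called in YAML: its name, and indented under it one key for each argument. step_arm: Moves the arm, as the interface text tells. Its arguments: {"type":"object","properties":{"moves":{"type":"array"},"squeeze":{"type":"number"}},"required":["moves"]}

```bash
mkdir -p pics; python3 - <<'E'
from rig import sense, viewer
import cv2,numpy as np
for n in("top","side"):
    p,d=viewer.get_image(n); cv2.imwrite(f"pics/{n}0.png",p); np.save(f"{n}0.npy",d)
    c=viewer.get_calibration(n); print(n,c)
s=sense();print(s)
E
```

```text
top {'K': array([[555.49568552,   0.        , 309.60859547],
       [  0.        , 555.49568552, 241.62302244],
       [  0.        ,   0.        ,   1.        ]]), 'eye': array([0.36554583, 0.13619123, 1.19602127]), 'rotation': array([[ 8.45900594e-02, -9.71182182e-01,  2.22822108e-01],
       [-9.96415403e-01, -8.26567157e-02,  1.80058823e-02],
       [ 9.30751565e-04, -2.23546499e-01, -9.74692822e-01]])}
side {'K': array([[559.76949355,   0.        , 313.79776637],
       [  0.        , 559.76949355, 242.54146107],
       [  0.        ,   0.        ,   1.        ]]), 'eye': array([0.56406695, 1.42567803, 0.56075577]), 'rotation': array([[-0.99778851, -0.00791208,  0.06599609],
       [-0.06449204,  0.35557493, -0.9324201 ],
       [-0.01608917, -0.93461429, -0.35529884]])}
{'t': 0.1, 'joints': array([-75.98557107,  23.5943488 ,  -0.72803421,  91.49866253,
         0.32148673,  64.99256567,  -4.71013428]), 'dq': array([-0.09402601, -0.08615588,  0.01307996, -0.11872998,  0.06370947,
       -0.07948864,  0.04258167]), 'joint_torque': array([ 2.99306215e-03, -5.89095640e+01,  6.44015484e-01, -2.91712618e+01,
       -5.37894631e-02,  1.45273854e-02,  5.41986867e-05]), 'tcp_pos': array([0.19223178, 0.59423544, 0.23590923]), 'tcp_rot': array([[-9.51481410e-01,  3.07706049e-01, -3.37367828e-04],
       [ 3.07706212e-01,  9.51480360e-01, -1.41836867e-03],
       [-1.15441757e-04, -1.45336160e-03, -9.99998937e-01]]), 'contact_force': array([0.04445415, 1.05708626, 0.43346994]), 'ft_torque': array([ 0.01496571, -0.01283294,  0.00912799]), 'gripper_force': 0.0, 'gripper_width': 1.0004625072651456}
```

View pics/top0.png

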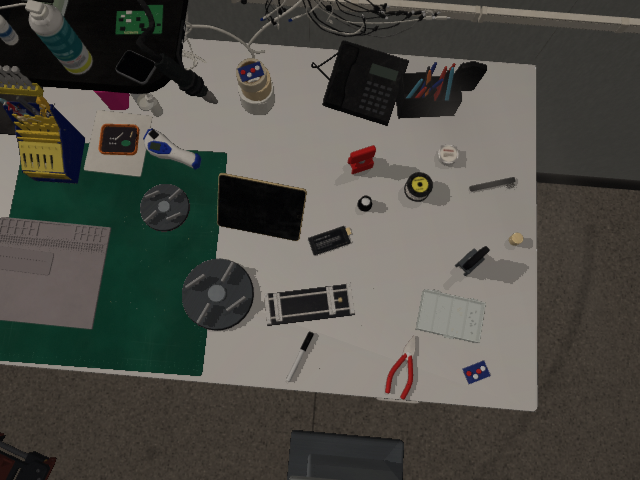

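View pics/side0.png

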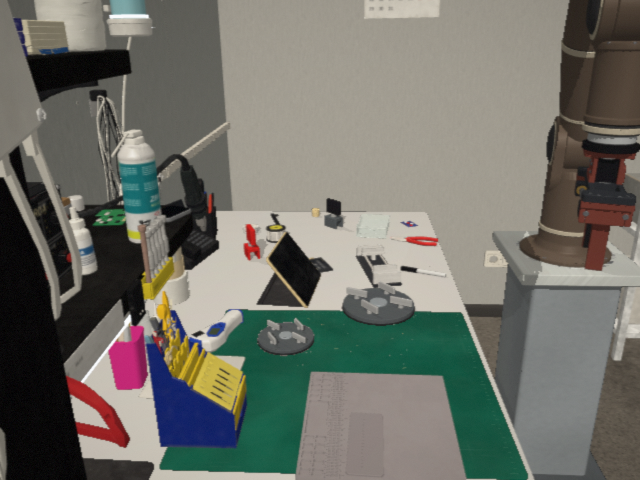

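The top picture shows two covers: a large one at (217,294), about 72 px or 156 mm across, and a small one at (164,207), which is the look-alike. There are two keys: a black one at (472,261) and a red one at (362,160), the look-alike. Other dark things are the spool (418,186), the phone and the cap (365,203). I choose the large cover and the black key, and check both in one crop.

```bash
cat > h.py <<'E'
import numpy as np,cv2
from rig import viewer,sense
def ray(n,u,v):
    c=viewer.get_calibration(n);r=c["rotation"]@np.linalg.inv(c["K"])@np.array([u,v,1.]);return np.array(c["eye"]),r
def plane(n,u,v,z):
    e,r=ray(n,u,v);return e+r*(z-e[2])/r[2]
def proj(n,P):
    c=viewer.get_calibration(n);q=c["K"]@c["rotation"].T@(np.array(P)-c["eye"]);return q[:2]/q[2]
def cloud(n,d):
    c=viewer.get_calibration(n);v,u=np.mgrid[:480,:640]
    P=np.stack([u,v,np.ones_like(u)],-1)@np.linalg.inv(c["K"]).T*d[...,None]
    return P@c["rotation"].T+c["eye"]
E
python3 - <<'E'
from h import *
p=cv2.imread("pics/top0.png");s=cv2.imread("pics/side0.png")
a=cv2.resize(p[250:340,170:270],(400,360),interpolation=cv2.INTER_CUBIC)
b=cv2.resize(p[230:300,430:510],(400,350),interpolation=cv2.INTER_CUBIC)
c=cv2.resize(s[190:240,305:375],(400,240),interpolation=cv2.INTER_CUBIC)
o=np.zeros((600,800,3),np.uint8);o[:360,:400]=a;o[:350,400:]=b;o[360:600,400:]=c
cv2.imwrite("pics/c1.png",o)
d=np.load("top0.npy");P=cloud("top",d)
for n,(u,v) in dict(cov=(217,294),small=(164,207)).items(): print(n,plane("top",u,v,.014))
R=P[235:300,430:510].reshape(-1,3)
for lo,hi in((.01,.035),(.035,.06),(.065,.1)):
    m=(R[:,2]>lo)&(R[:,2]<hi); print(lo,m.sum(),R[m].mean(0),R[m].min(0),R[m].max(0))
    if m.sum()>5: print(cv2.minAreaRect((R[m][:,:2]*1000).astype(np.float32)))
R=P[250:340,170:265].reshape(-1,3);m=(R[:,2]>.027)&(R[:,2]<.05);print(m.sum());
M=((P[...,2]>.027)&(P[...,2]<.06)).astype(np.uint8);M[:250]=0;M[340:]=0;M[:,:170]=0;M[:,265:]=0
k,L,st,ce=cv2.connectedComponentsWithStats(M)
for i in range(1,k):
    if st[i,4]>10:
        Q=P[L==i];print(st[i,4],Q.mean(0),cv2.minAreaRect((Q[:,:2]*1000).astype(np.float32)))
E
```

```text
cov [0.50458404 0.34546743 0.014     ]
small [0.68679495 0.48592781 0.014     ]
0.01 447 [ 0.57436936 -0.15844984  0.0304031 ] [ 0.53023356 -0.27635554  0.01030902] [ 0.67900006 -0.10425321  0.0349483 ]
((596.4635620117188, -200.322265625), (80.98152923583984, 224.38572692871094), 48.609718322753906)
0.035 44 [ 0.60470795 -0.1733523   0.04556477] [ 0.53619943 -0.20265885  0.0352904 ] [ 0.6379872  -0.10361062  0.05989979]
((582.3651123046875, -158.1658935546875), (29.114826202392578, 135.17469787597656), 50.05485534667969)
0.065 200 [ 0.6181984  -0.1872776   0.08224632] [ 0.59622779 -0.21183418  0.06699111] [ 0.64224277 -0.16653577  0.08724879]
((619.4664306640625, -188.92689514160156), (13.883864402770996, 56.98653793334961), 46.228118896484375)
319
76 [0.55254969 0.32646026 0.03433138] ((552.9201049804688, 327.3184814453125), (7.564528465270996, 46.98192596435547), 65.86807250976562)
82 [0.52626165 0.39242922 0.03434891] ((526.7576293945312, 392.57623291015625), (7.059051990509033, 47.50264358520508), 38.07182312011719)
72 [0.48675496 0.30078771 0.03477594] ((486.64630126953125, 300.9219970703125), (6.315643310546875, 46.3660774230957), 41.418678283691406)
81 [0.46069299 0.36675172 0.03379406] ((461.255126953125, 367.23876953125), (6.590222358703613, 46.66523742675781), 66.84715270996094)
```

View pics/c1.png

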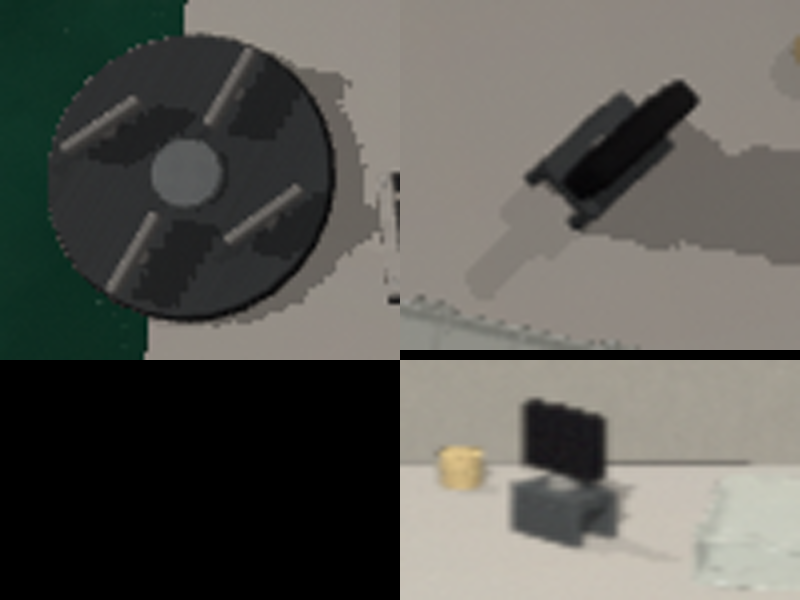

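The crop confirms both: a large cover with four wings, and the black key with a slotted foot. The loose wings are at world (527,393) and (487,301) mm, lying near 129°. The cover's centre is at about (507,347), and the tight radial direction for the loose pair is 66.3°. The key handle is at (619.5,-189), with its long axis at 136°.

step_arm:
  moves:
    - [0.7,19.4,-35.6,0,-1.2]
    - [0.7,19.4,-35.6,0,-1.2]
    - [0.7,19.4,-35.6,0,-1.2]
    - [0.7,19.4,-35.6,0,-1.2]
    - [0.7,19.4,-35.6,0,-1.2]
    - [0.7,19.4,-35.6,0,-1.2]
    - [0.7,19.4,-35.6,0,-1.2]
    - [0.7,19.4,-35.6,0,-1.2]
    - [0.7,19.4,-35.6,0,-1.2]
    - [0.7,19.4,-35.6,0,-1.2]
    - [0.7,19.4,-35.6,0,-1.2]
  squeeze: 40

```text
t: 1.2
tcp_pos: [0.4061, 0.2014, 0.2366]
tcp_rot: [[-0.856, 0.518, -0.0], [0.518, 0.856, 0.0], [0.0, 0.0, -1.0]]
contact_force: [0.6, 0.2, -0.1]
gripper_width: 0.698
gripper_force: 0.0
```

step_arm:
  moves:
    - [0.7,19.4,-35.6,0,-1.2]
    - [0.7,19.4,-35.6,0,-1.2]
    - [0.7,19.4,-35.6,0,-1.2]
    - [0.7,19.4,-35.6,0,-1.2]
    - [0.7,19.4,-35.6,0,-1.2]
    - [0.7,19.4,-35.6,0,-1.2]
    - [0.7,19.4,-35.6,0,-1.2]
    - [0.7,19.4,-35.6,0,-1.2]
    - [0.7,19.4,-35.6,0,-1.2]
    - [0.7,19.4,-35.6,0,-1.2]
    - [0.7,19.4,-35.6,0,-1.2]
    - [0.7,0,0,0,0]

```text
t: 2.4
tcp_pos: [0.6194, -0.1945, 0.2358]
tcp_rot: [[-0.711, 0.703, -0.001], [0.703, 0.711, -0.004], [-0.002, -0.003, -1.0]]
contact_force: [0.8, 0.5, 0.7]
gripper_width: 0.701
gripper_force: 0.0
```

```bash
python3 - <<'E'
from h import *
s=sense();y=s["tcp_rot"][:,1];print(s["t"],s["tcp_pos"],np.degrees(np.arctan2(y[1],y[0])),s["joints"])
E
```

```text
2.4 [ 0.61939412 -0.1945157   0.23578345] 45.30598405238183 [ -7.70399992  27.92200577  30.38071127  89.46453371 -14.71078377
  66.64420839  70.92254566]
```

step_arm:
  moves:
    - [0.7,0,0,-30,0.5]
    - [0.7,0,0,-30,0]
    - [0.7,0,0,-30,0]
    - [0.7,0,0,0,0]
    - [0.7,0,0,0,0]

```text
t: 2.9
tcp_pos: [0.6189, -0.1882, 0.1468]
tcp_rot: [[-0.722, 0.692, -0.001], [0.692, 0.722, 0.0], [0.001, -0.001, -1.0]]
contact_force: [0.4, -0.2, 0.2]
gripper_width: 0.703
gripper_force: 0.0
```

```bash
python3 - <<'E'
from h import *
s=sense();y=s["tcp_rot"][:,1];print(s["t"],s["tcp_pos"],np.degrees(np.arctan2(y[1],y[0])))
d=0
for n in("top","side"):
    p,d=viewer.get_image(n)
    u,v=proj(n,[.619,-.189,.06]).astype(int); print(n,u,v)
    x=p[max(v-60,0):v+40,u-50:u+50]; cv2.imwrite(f"pics/k_{n}.png",cv2.resize(x,(390,390),interpolation=cv2.INTER_CUBIC))
cv2.imwrite("pics/k1.png",np.hstack([cv2.imread("pics/k_top.png"),cv2.imread("pics/k_side.png")]))
E
```

```text
2.9 [ 0.61893887 -0.18815804  0.14682593] 46.197418562834905
top 474 258
side 332 207
```

View pics/k1.png

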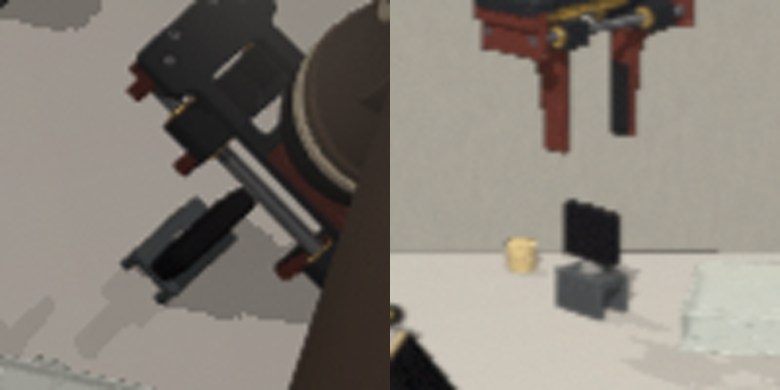

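The side half shows the open jaws centred right above the black handle (both at crop x≈592). Going down to grip it.

step_arm:
  moves:
    - [0.7,0,0,-25,0]
    - [0.7,0,0,-25,0]
    - [0.7,0,0,-20,0]
    - [0.7,0,0,-15,0]
    - [0.7,0,0,0,0]
    - [0.1,0,0,0,0]
    - [0.1,0,0,0,0]
    - [0.1,0,0,0,0]
    - [0.1,0,0,0,0]
    - [0.1,0,0,0,0]
    - [0.1,0,0,0,0]

```text
t: 4.1
tcp_pos: [0.6192, -0.1885, 0.0619]
tcp_rot: [[-0.721, 0.692, 0.0], [0.692, 0.721, 0.0], [-0.0, 0.0, -1.0]]
contact_force: [0.7, 1.1, 0.2]
gripper_width: 0.193
gripper_force: 0.0
```

step_arm:
  moves:
    - [0.0,0,0,0,0]
    - [0.0,0,0,0,0]
    - [0.0,0,0,0,0]

```text
t: 4.4
tcp_pos: [0.6192, -0.1885, 0.0617]
tcp_rot: [[-0.722, 0.692, 0.0], [0.692, 0.722, 0.0], [-0.0, 0.0, -1.0]]
contact_force: [-1.1, 0.4, 0.5]
gripper_width: 0.156
gripper_force: 40.0
```

step_arm:
  moves:
    - [0.0,0,0,20,0]
    - [0.0,0,0,40,0]
    - [0.0,0,0,40,0]
    - [0.0,0,0,0,0]

```text
t: 4.8
tcp_pos: [0.6218, -0.19, 0.1671]
tcp_rot: [[-0.721, 0.693, 0.008], [0.693, 0.721, -0.002], [-0.007, 0.004, -1.0]]
contact_force: [-0.5, -0.8, -0.9]
gripper_width: 0.16
gripper_force: 40.0
```

step_arm:
  moves:
    - [0.0,-11,40.8,0,0]
    - [0.0,-11,40.8,0,0]
    - [0.0,-11,40.8,0,0]
    - [0.0,-11,40.8,0,0]
    - [0.0,-11,40.8,0,0]
    - [0.0,-11,40.8,0,0]
    - [0.0,-11,40.8,0,-1]
    - [0.0,-11,40.8,0,-1]
    - [0.0,-11,40.8,0,-1]
    - [0.0,-11,40.8,0,-1]
    - [0.0,-11,40.8,0,-1]
    - [0.0,-11,40.8,0,0]

```text
t: 6.0
tcp_pos: [0.486, 0.3024, 0.1609]
tcp_rot: [[-0.658, 0.753, -0.001], [0.753, 0.658, -0.001], [0.0, -0.001, -1.0]]
contact_force: [1.3, 0.1, -2.0]
gripper_width: 0.158
gripper_force: 40.0
```

step_arm:
  moves:
    - [0.0,0,0,-20,0]
    - [0.0,0,0,-20,0]
    - [0.0,0,0,0,0]
    - [0.0,0,0,0,0]
    - [0.0,0,0,0,0]

```text
t: 6.5
tcp_pos: [0.4877, 0.3009, 0.1224]
tcp_rot: [[-0.658, 0.753, 0.001], [0.753, 0.658, 0.0], [-0.0, 0.001, -1.0]]
contact_force: [0.1, 0.0, -1.4]
gripper_width: 0.16
gripper_force: 40.0
```

```bash
python3 - <<'E'
from h import *
s=sense();y=s["tcp_rot"][:,1];print(s["t"],s["tcp_pos"],np.degrees(np.arctan2(y[1],y[0])),s["joints"])
for n in("top","side"):
    p,d=viewer.get_image(n)
    u,v=proj(n,[.4866,.3009,.06]).astype(int); print(n,u,v)
    x=p[v-50:v+50,u-50:u+50]; cv2.imwrite(f"pics/k_{n}.png",cv2.resize(x,(390,390),interpolation=cv2.INTER_CUBIC))
cv2.imwrite("pics/k2.png",np.hstack([cv2.imread("pics/k_top.png"),cv2.imread("pics/k_side.png")]))
E
```

```text
6.5 [0.48773374 0.30085843 0.12235325] 41.12956088507391 [-54.84334685  26.91813874  24.38695537 106.90497838 -14.31106356
  49.11990953  17.76470921]
top 233 301
side 386 274
```

View pics/k2.png

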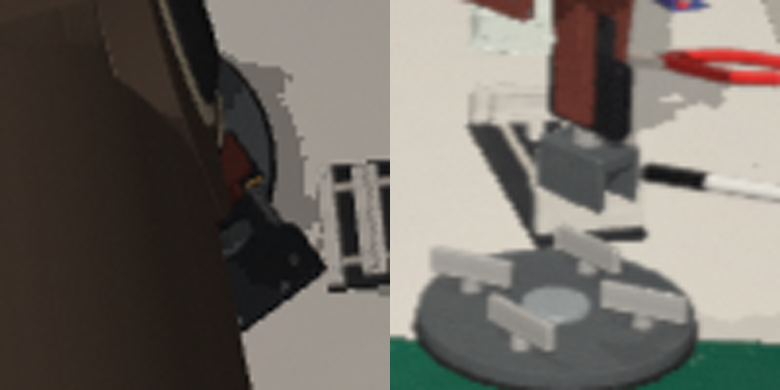

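The key hangs upright right above the far loose wing (crop (588,250)), slot parallel to it. Lowering it.

step_arm:
  moves:
    - [0.0,-1,0,-12,0]
    - [0.0,0,0,-10,0]
    - [0.0,0,0,-8,0]
    - [0.0,0,0,-4,0]
    - [0.0,0,0,-3,0]
    - [0.0,0,0,0,0]
    - [0.0,0,0,0,0]

```text
t: 7.3
tcp_pos: [0.4863, 0.3011, 0.0848]
tcp_rot: [[-0.658, 0.753, 0.0], [0.753, 0.658, 0.0], [-0.0, 0.0, -1.0]]
contact_force: [0.2, -0.3, -2.3]
gripper_width: 0.156
gripper_force: 40.0
```

Seated without contact force. Turning clockwise by 48° (play included).

step_arm:
  moves:
    - [0.0,0,0,0,-4]
    - [0.0,0,0,0,-4]
    - [0.0,0,0,0,-4]
    - [0.0,0,0,0,-4]
    - [0.0,0,0,0,-4]
    - [0.0,0,0,0,-4]
    - [0.0,0,0,0,-4]
    - [0.0,0,0,0,-4]
    - [0.0,0,0,0,-4]
    - [0.0,0,0,0,-4]
    - [0.0,0,0,0,-4]
    - [0.0,0,0,0,-4]

```text
t: 8.5
tcp_pos: [0.486, 0.3014, 0.0851]
tcp_rot: [[0.121, 0.993, -0.0], [0.993, -0.121, 0.001], [0.001, -0.0, -1.0]]
contact_force: [-0.9, -0.2, -0.6]
gripper_width: 0.159
gripper_force: 40.0
```

step_arm:
  moves:
    - [0.0,0,0,0,0]
    - [0.0,0,0,0,0]
    - [0.0,0,0,0,6]
    - [0.0,0,0,0,0]
    - [0.0,0,0,15,0]
    - [0.0,0,0,20,0]
    - [0.0,0,0,20,0]
    - [0.0,0,0,0,0]
    - [0.0,0,0,0,0]

```text
t: 9.4
tcp_pos: [0.4863, 0.3014, 0.1402]
tcp_rot: [[0.015, 1.0, 0.001], [1.0, -0.015, 0.001], [0.001, 0.001, -1.0]]
contact_force: [-0.6, -0.1, -1.6]
gripper_width: 0.158
gripper_force: 40.0
```

```bash
python3 - <<'E'
from h import *
s=sense();y=s["tcp_rot"][:,1];print(s["t"],s["tcp_pos"],np.degrees(np.arctan2(y[1],y[0])),s["joints"])
for n,z in(("top",.036),("side",.036)):
    p,d=viewer.get_image(n); np.save(f"{n}1.npy",d)
    P=cloud(n,d)
    r=np.hypot(P[...,0]-.507,P[...,1]-.347)
    M=((P[...,2]>.026)&(P[...,2]<.042)&(r<.085)&(d>0)).astype(np.uint8)
    k,L,st,ce=cv2.connectedComponentsWithStats(M)
    for i in range(1,k):
        if st[i,4]>15:
            Q=P[L==i];q=cv2.minAreaRect((Q[:,:2]*1000).astype(np.float32))
            _,_,V=np.linalg.svd(Q[:,:2]-Q[:,:2].mean(0),full_matrices=False)
            print(n,st[i,4],Q.mean(0),q,np.degrees(np.arctan2(V[0,1],V[0,0]))%180)
    if n=="side":
        u,v=proj(n,[.507,.347,.06]).astype(int);cv2.imwrite("pics/k3.png",cv2.resize(p[v-60:v+60,u-60:u+60],(600,600),interpolation=cv2.INTER_CUBIC))
E
```

```text
9.4 [0.48626277 0.30135496 0.14018857] -0.8616591725560887 [-64.0830862   27.70060826  37.0661271  106.78930991 -20.7879158
  52.28361964 -18.11777297]
side 54 [0.48648219 0.30834698 0.0337378 ] ((486.5001220703125, 306.1511535644531), (7.198238849639893, 50.3729248046875), 7.535573482513428) 101.00729248865625
side 116 [0.55168264 0.33189778 0.03257412] ((551.90087890625, 330.1310119628906), (10.098114013671875, 48.58808135986328), 64.97065734863281) 155.82666435153368
side 130 [0.46008164 0.37181139 0.03249608] ((459.4670104980469, 369.9082946777344), (13.177020072937012, 46.92782211303711), 67.72184753417969) 155.34415609945165
side 108 [0.52591112 0.39812911 0.03264153] ((526.5642700195312, 396.9991149902344), (8.24482536315918, 49.33598327636719), 42.246429443359375) 130.76448526362068
```

View pics/k3.png

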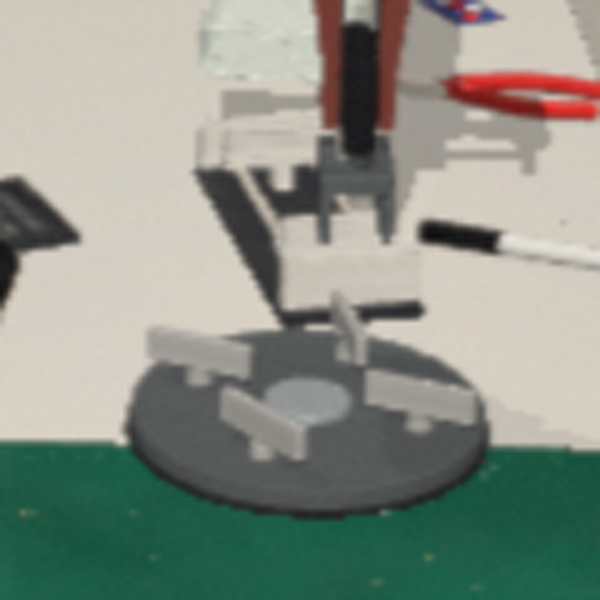

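The first wing (crop (350,330)) now stands at about 100°, i.e. about 0.63 rad, so half way. The opposite wing is still loose. Moving over to it at (527,392.6), slot at 129°.

step_arm:
  moves:
    - [0.0,5,11.4,0,5]
    - [0.0,5,11.4,0,5]
    - [0.0,5,11.4,0,5]
    - [0.0,5,11.4,0,5]
    - [0.0,5,11.4,0,5]
    - [0.0,5,11.4,0,5]
    - [0.0,5,11.4,0,5]
    - [0.0,5,11.4,0,5]
    - [0,0,0,-18,0]
    - [0,0,0,0,0]
    - [0,0,0,0,0]

```text
t: 10.6
tcp_pos: [0.5256, 0.3914, 0.1205]
tcp_rot: [[-0.631, 0.776, -0.002], [0.776, 0.631, -0.002], [-0.0, -0.003, -1.0]]
contact_force: [0.4, -0.2, -1.2]
gripper_width: 0.158
gripper_force: 40.0
```

```bash
python3 - <<'E'
from h import *
s=sense();y=s["tcp_rot"][:,1];print(s["t"],s["tcp_pos"],np.degrees(np.arctan2(y[1],y[0])),s["contact_force"])
p,d=viewer.get_image("side")
u,v=proj("side",[.52,.37,.08]).astype(int);cv2.imwrite("pics/k4.png",cv2.resize(p[v-60:v+60,u-60:u+60],(600,600),interpolation=cv2.INTER_CUBIC))
E
```

```text
10.6 [0.52559493 0.39143345 0.12054182] 39.124804797887506 [ 0.36092284 -0.17605508 -1.22537119]
```

View pics/k4.png

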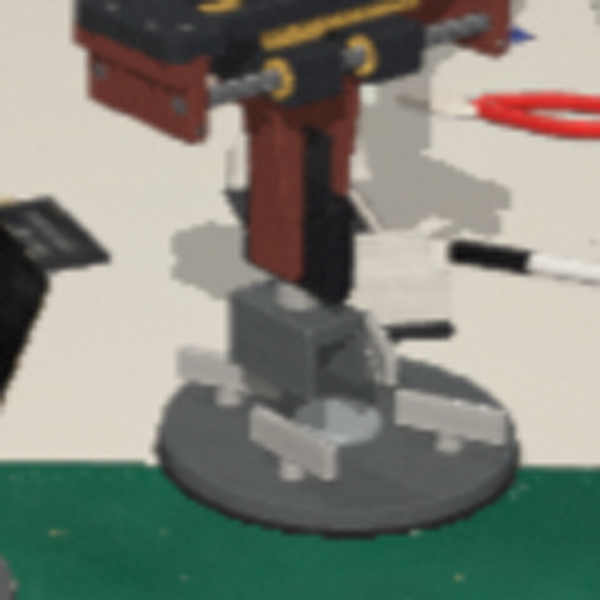

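The key sits above the near loose wing (crop (295,445)), parallel to it. Lowering.

step_arm:
  moves:
    - [0.0,1,1,-12,0]
    - [0.0,0,0,-10,0]
    - [0.0,0,0,-7,0]
    - [0.0,0,0,-4,0]
    - [0.0,0,0,-2.5,0]
    - [0.0,0,0,0,0]
    - [0.0,0,0,0,0]

```text
t: 11.35
tcp_pos: [0.5273, 0.3933, 0.0864]
tcp_rot: [[-0.632, 0.775, 0.0], [0.775, 0.632, 0.0], [-0.0, 0.0, -1.0]]
contact_force: [0.3, -0.0, -1.7]
gripper_width: 0.16
gripper_force: 40.0
```

step_arm:
  moves:
    - [0.0,0,0,-1,-5]
    - [0.0,0,0,0,-5]
    - [0.0,0,0,0,-5]
    - [0.0,0,0,0,-5]
    - [0.0,0,0,0,-5]
    - [0.0,0,0,0,-5]
    - [0.0,0,0,0,-5]
    - [0.0,0,0,0,-5]
    - [0.0,0,0,0,-5]
    - [0.0,0,0,0,-5]
    - [0.0,0,0,0,-5]
    - [0.0,0,0,0,-5]

```text
t: 12.55
tcp_pos: [0.526, 0.3933, 0.0852]
tcp_rot: [[0.358, 0.934, -0.002], [0.934, -0.358, -0.0], [-0.001, -0.002, -1.0]]
contact_force: [-3.4, -0.2, -1.5]
gripper_width: 0.159
gripper_force: 40.0
```

step_arm:
  moves:
    - [0.0,0,0,0,-5]
    - [0.0,0,0,0,-5]
    - [0.0,0,0,0,-5]
    - [0.0,0,0,0,-5]
    - [0.0,0,0,0,0]
    - [0.0,0,0,0,0]
    - [0.0,0,0,0,6]
    - [0.0,0,0,0,0]
    - [0.0,0,0,15,0]
    - [0.0,0,0,20,0]
    - [0.0,0,0,20,0]
    - [0.0,0,0,0,0]

```text
t: 13.75
tcp_pos: [0.5293, 0.3939, 0.144]
tcp_rot: [[0.573, 0.82, 0.005], [0.82, -0.573, 0.004], [0.006, 0.002, -1.0]]
contact_force: [0.1, 0.1, -2.4]
gripper_width: 0.154
gripper_force: 40.0
```

step_arm:
  moves:
    - [0.0,-5,-11.4,0,5]
    - [0.0,-5,-11.4,0,5]
    - [0.0,-5,-11.4,0,5]
    - [0.0,-5,-11.4,0,5]
    - [0.0,-5,-11.4,0,5]
    - [0.0,-5,-11.4,0,5]
    - [0.0,-5,-11.4,0,5]
    - [0.0,-6,-12.4,0,8]
    - [0,0,0,0,0]
    - [0,0,0,0,0]

```text
t: 14.75
tcp_pos: [0.4864, 0.3013, 0.1403]
tcp_rot: [[-0.137, 0.991, 0.0], [0.991, 0.137, 0.001], [0.001, 0.0, -1.0]]
contact_force: [0.8, 0.6, -1.6]
gripper_width: 0.16
gripper_force: 40.0
```

```bash
cat > w.py <<'E'
from h import *
s=sense();y=s["tcp_rot"][:,1];print(s["t"],s["tcp_pos"],np.degrees(np.arctan2(y[1],y[0])),s["contact_force"])
n="side"
p,d=viewer.get_image(n);P=cloud(n,d)
r=np.hypot(P[...,0]-.507,P[...,1]-.347)
M=((P[...,2]>.026)&(P[...,2]<.042)&(r<.085)&(d>0)).astype(np.uint8)
k,L,st,ce=cv2.connectedComponentsWithStats(M)
for i in range(1,k):
    if st[i,4]>15:
        Q=P[L==i]
        _,_,V=np.linalg.svd(Q[:,:2]-Q[:,:2].mean(0),full_matrices=False)
        print(st[i,4],Q.mean(0).round(4),np.degrees(np.arctan2(V[0,1],V[0,0]))%180)
u,v=proj(n,[.507,.347,.06]).astype(int);cv2.imwrite("pics/w%d.png"%(s["t"]*100),cv2.resize(p[v-60:v+60,u-60:u+60],(600,600),interpolation=cv2.INTER_CUBIC))
E
python3 w.py; ls pics/w*
```

```text
14.75 [0.48641563 0.30132221 0.140287  ] 7.89258284037819 [ 0.77181926  0.57180102 -1.60511724]
54 [0.4866 0.3083 0.0338] 101.14547054860971
115 [0.5521 0.3314 0.0325] 155.8412178627641
132 [0.4601 0.3719 0.0324] 156.32306584204105
77 [0.5263 0.3996 0.0335] 65.08507288053507
pics/w1475.png
```

The second screw measures 65° (the radius is 66.3°), so it is tight. The first is still half way, and the key is back above it. Lowering and turning 49°.

step_arm:
  moves:
    - [0.0,0,0,-15,2]
    - [0.0,0,0,-15,0]
    - [0.0,0,0,-12,0]
    - [0.0,0,0,-8,0]
    - [0.0,0,0,-5,0]
    - [0.0,0,0,0,0]
    - [0.0,0,0,0,0]

```text
t: 15.5
tcp_pos: [0.4864, 0.3011, 0.0854]
tcp_rot: [[-0.176, 0.984, 0.0], [0.984, 0.176, 0.0], [0.0, 0.0, -1.0]]
contact_force: [0.3, -0.9, -1.0]
gripper_width: 0.156
gripper_force: 40.0
```

step_arm:
  moves:
    - [0.0,0,0,0,-5]
    - [0.0,0,0,0,-5]
    - [0.0,0,0,0,-5]
    - [0.0,0,0,0,-5]
    - [0.0,0,0,0,-5]
    - [0.0,0,0,0,-5]
    - [0.0,0,0,0,-5]
    - [0.0,0,0,0,-5]
    - [0.0,0,0,0,-5]
    - [0.0,0,0,0,-5]
    - [0.0,0,0,0,-1]
    - [0.0,0,0,0,0]

```text
t: 16.7
tcp_pos: [0.4857, 0.3016, 0.0854]
tcp_rot: [[0.652, 0.758, -0.001], [0.758, -0.652, 0.001], [0.0, -0.001, -1.0]]
contact_force: [-2.5, 1.3, -0.5]
gripper_width: 0.156
gripper_force: 40.0
```

step_arm:
  moves:
    - [0.0,0,0,0,0]
    - [0.0,0,0,0,6]
    - [0.0,0,0,0,0]
    - [0.0,0,0,15,0]
    - [0.0,0,0,20,0]
    - [0.0,0,0,20,0]
    - [0.0,0,0,0,0]
    - [0.0,0,0,0,0]

```text
t: 17.5
tcp_pos: [0.4863, 0.3013, 0.1406]
tcp_rot: [[0.572, 0.82, 0.001], [0.82, -0.572, 0.001], [0.001, 0.0, -1.0]]
contact_force: [-0.4, 0.6, -2.2]
gripper_width: 0.159
gripper_force: 40.0
```

```bash
python3 w.py; ls pics/w*
```

```text
17.5 [0.48633428 0.30128731 0.14061365] -34.87296668917077 [-0.43339477  0.60234359 -2.15460788]
60 [0.4862 0.3091 0.0334] 65.50118603200583
116 [0.5515 0.3316 0.0324] 156.39732035488606
130 [0.4601 0.3717 0.0324] 156.26364620224967
79 [0.5261 0.3994 0.0334] 64.40992493285066
pics/w1475.png
pics/w1750.png
```

Both wings measure within 2° of the radius. Taking the key back to its known clear spot.

step_arm:
  moves:
    - [0.0,0,0,25,0]
    - [0.0,11,-40.8,0,6.5]
    - [0.0,11,-40.8,0,6.5]
    - [0.0,11,-40.8,0,6.5]
    - [0.0,11,-40.8,0,6.5]
    - [0.0,11,-40.8,0,6.5]
    - [0.0,11,-40.8,0,6.5]
    - [0.0,11,-40.8,0,6.5]
    - [0.0,11,-40.8,0,6.5]
    - [0.0,11,-40.8,0,6.5]
    - [0.0,11,-40.8,0,6.5]
    - [0.0,11,-40.8,0,6.5]

```text
t: 18.75
tcp_pos: [0.6068, -0.1492, 0.1638]
tcp_rot: [[-0.601, 0.8, -0.002], [0.8, 0.601, 0.001], [0.002, -0.001, -1.0]]
contact_force: [0.6, -0.8, -1.3]
gripper_width: 0.16
gripper_force: 40.0
```

step_arm:
  moves:
    - [0.0,11,-40.8,0,6.5]
    - [0.0,0,0,-30,0]
    - [0.0,0,0,-30,0]
    - [0.0,0,0,-20,0]
    - [0.0,0,0,-10,0]
    - [0.0,0,0,0,0]
    - [0.0,0,0,0,0]

```text
t: 19.45
tcp_pos: [0.6184, -0.1887, 0.0755]
tcp_rot: [[-0.684, 0.729, 0.0], [0.729, 0.684, -0.0], [-0.0, -0.0, -1.0]]
contact_force: [0.1, -0.1, -0.9]
gripper_width: 0.155
gripper_force: 40.0
```

Floor contact is at about z=0.0617.

step_arm:
  moves:
    - [0.0,0,0,-6,0]
    - [0.0,0,0,-4,0]
    - [0.0,0,0,-2.5,0]
    - [0.0,0,0,-1,0]
    - [0.0,0,0,0,0]
    - [0.0,0,0,0,0]

```text
t: 20.05
tcp_pos: [0.6182, -0.1886, 0.0618]
tcp_rot: [[-0.684, 0.729, 0.0], [0.729, 0.684, -0.0], [-0.0, 0.0, -1.0]]
contact_force: [-0.5, -0.1, -1.2]
gripper_width: 0.156
gripper_force: 40.0
```

step_arm:
  moves:
    - [0.0,0,0,-0.5,0]
    - [0.0,0,0,0,0]
    - [0.3,0,0,0,0]
    - [0.4,0,0,0,0]
    - [0.6,0,0,0,0]
    - [0.7,0,0,0,0]
    - [0.7,0,0,0,0]
    - [0.7,0,0,0,0]
    - [0.7,0,0,0,0]

```text
t: 20.95
tcp_pos: [0.6182, -0.1885, 0.0611]
tcp_rot: [[-0.684, 0.729, 0.0], [0.729, 0.684, 0.0], [-0.0, 0.0, -1.0]]
contact_force: [1.0, 0.9, 0.4]
gripper_width: 0.693
gripper_force: 0.0
```

step_arm:
  moves:
    - [0.7,0,0,15,0]
    - [0.7,0,0,30,0]
    - [0.7,0,0,40,0]
    - [0.7,0,0,40,0]
    - [0.7,0,0,0,0]
    - [0.7,0,0,0,0]
    - [0.7,0,0,0,0]

```text
t: 21.65
tcp_pos: [0.6176, -0.1882, 0.1857]
tcp_rot: [[-0.684, 0.729, -0.001], [0.729, 0.684, 0.001], [0.001, -0.0, -1.0]]
contact_force: [-0.3, -0.2, -0.4]
gripper_width: 0.705
gripper_force: 0.0
```

```bash
python3 w.py; python3 - <<'E'
from h import *
p,d=viewer.get_image("side");u,v=proj("side",[.619,-.189,.06]).astype(int)
a=cv2.resize(p[v-60:v+40,u-50:u+50],(390,390),interpolation=cv2.INTER_CUBIC)
q,d=viewer.get_image("side");u,v=proj("side",[.507,.347,.03]).astype(int)
b=cv2.resize(q[v-50:v+50,u-50:u+50],(390,390),interpolation=cv2.INTER_CUBIC)
cv2.imwrite("pics/end.png",np.hstack([a,b]))
E
```

```text
21.65 [ 0.61763239 -0.1881878   0.18572648] 43.18512103471762 [-0.27307303 -0.1900558  -0.40639904]
60 [0.4864 0.3093 0.0332] 65.13081910572227
121 [0.5516 0.3318 0.0322] 155.7471278214187
128 [0.4596 0.3721 0.0326] 156.6584949799138
80 [0.5263 0.3998 0.0334] 65.28242530434908
```

View pics/end.png

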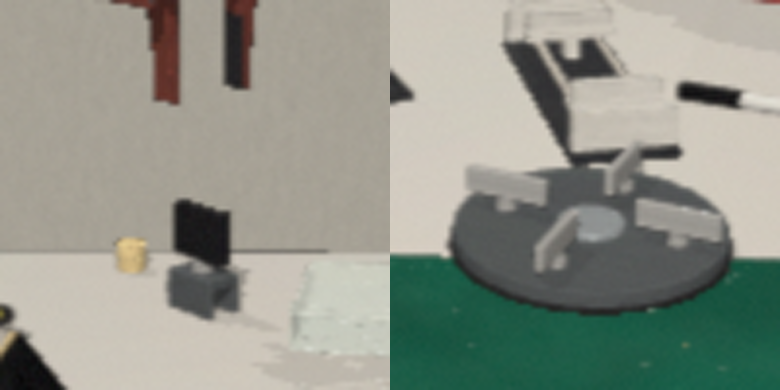

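The key stands upright and free (crop (200,260)), with the gripper well above it. All four wings point at the cover's centre.

```bash
python3 -c "
from rig import job
print(job.sign_off())"
```

```text
the job is handed in; nothing more can be done
None
```

I turned both loose screws with the wing key in the required order, to within about 2° of pointing at the cover's centre by camera, stood the key upright on the desk clear of the cover, and handed the job in at about 22 s; no verdict was returned.

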